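# Clip an address plate into its holder

## Task

Lift the plate holder's spring clip by its crossbar until it stays up by itself, then slide the metal address plate along the channel beneath it until you feel it press lightly but firmly (about 7 N) on the adjustable stop, without ramming it. Then bring the clip down onto the plate by hand, without letting it snap shut or forcing it, and let go, so that the plate ends clamped flat with its front edge touching the stop. Leave the paperweight, the ink cap and the loose bulldog clip where they are.

Things in the scene. Friction and masses are not known exactly. Their poses are not given: they have to be found in the camera images.
- holder: fixed grey bed 250 (x -115 to +135) x 80 (y) x 12 mm; origin on its middle line, on the desk; +x from open mouth to stop. Bare apron x -115 to -55, flaring guides, then straight guides 48 apart (tops 23.5 above the desk) to x +60. From x 0 to +55 lips 38 apart overhang the channel, 8.5 free height: the plate enters only by sliding along +x. The bed's top is at z 12.
- stop: fixed slotted strip of the adjustable stop; origin on the bed's top at holder x +50, axes as the holder's. It carries a brass block 34 wide, 11 long, 13 high, locked anew somewhere along it each time: its front face lies at an unknown x from -14 to +14 in this frame, to be found by feel or sight. The face gives 0.2 mm per N and follows back when let go.
- clip (a joint): angle of the bronze spring clip, rad: 0 = nose on the empty bed, about 0.08 = shut on the plate, 1.05 = fully up. Over-centre spring: below 0.55 it pulls shut (up to 0.4 N m, 5 N at the crossbar), above 0.55 it swings up and stays. Let go even a few mm above the plate, it snaps down.
- clip_bar (a point): middle of the clip's crossbar: round bar 10 thick, 28 long, parallel to the hinge; when the joint reads 0 it is 80 towards the mouth from and 26 above the hinge axis (radius 84). Ends free: pinch it end to end from above. The strip below is 16 wide; the clip's nose meets the plate 75 from the hinge. Axes turn with the clip: x along the strip to the hinge, y along the bar
- plate: loose steel address plate 100 long (x) x 44 wide (y) x 6 thick, about 140 g, with an upright finger tab at its rear end: 12 (x) x 24 (y), from the plate up to 42 above the underside, centred 44 behind the origin (x -44). Origin at the centre of the underside; the front edge at x +50, upturned over 30 of its width to 13 above the underside, goes in first, to the stop
- paperweight: bystander: glass dome 74 wide, 50 high with a blue swirl; origin under its centre
- ink_cap: bystander: black bakelite inkwell cap 42 wide, 32 high; origin under its centre
- bulldog: bystander: bronze bulldog clip about 50 x 50 x 18 lying loose on the desk; origin under its centre
- clip_hinge (a point): point on the clip's hinge axis, over the holder's middle line: holder x +85, z 24 above the desk; the axis is parallel to the holder's y
There are look-alikes about, which are no part of the job. Several things have the shape of the plate; the one meant has the colours described above.

How it is judged:
By the outcome, as a careful person would: the job done as asked, in the order asked, and still so for the second after the job is handed in, with the robot touching nothing.
It also fails if it takes over 72 s, if anything falls off the work surface, if the arm or the gripper's body presses on something with over 40 N, if the wrist force passes 120 N, or if a joint passes its speed limit or range.

## Robot

A 6-joint arm with a two-finger parallel gripper is mounted at the origin on the work surface. World frame = base frame: x ahead of the robot, y to its left, z up, the work surface at z = 0. Lengths are in m, angles in rad, forces in N, time in s.
With the tool pointing down it reaches from about 0.35 to 0.8 m from the base axis. Payload 7.3 kg.
Tool frame: the origin (TCP) lies midway between the tips of the shut fingers; the grasp point (between the pads) lies 19 mm behind it; x points along the fingers, z is the direction in which the jaws open and shut, and the axes are right-handed (so a half turn about x gives the same grasp; the last joint's range is limited). The gripper opens to 85 mm and grips with 20 to 120 N. Pads are 22 mm wide; open, the fingers measure 114 mm over their backs; the gripper's body (76 mm by 85 mm) begins 54 mm behind the grasp point. The pads swing forward as they close: fully open they stand 13 mm farther back than shut.
Start: joints at [-1.297, 0.342, 1.524, -0, 1.275, -0.146], TCP at [0.214, -0.479, 0.231] pointing down, gripper open.
Joint ranges: [-2.53, 2.53], [-0.77, 2.02], [0.04, 2.7], [-1, 4.14], [0.28, 2.66], [-3.11, 3.11]. Speed limits (rad/s): [2.57, 2.57, 3.14, 3.14, 3.14, 3.14].

## Interface

Orientations are given as a rotation vector (axis times angle).
In Python, from bench import bot gives the robot as it stands. The module is installed in compiled form; this text tells all that it offers.
- The arm moves only by the shell command python3 -m pendant 'ROWS' [OPENING] [FORCE]. ROWS is text: rows parted by semicolons, each of 4 numbers parted by spaces: the shift along the tool's x, y, z in m, then the turn about the tool's x in rad. A call has exactly 10 rows; each row shifts and turns the pose as measured when the row begins, along the tool's axes as they then stand; what a row does not reach is not made up. A row lasts 1/10 s, in which the tool goes at most 50 mm and 8.59 degrees, less where a joint would pass 70% of its speed; a pose out of reach is approached as far as the arm can. A call with a gripper value outside its range is refused whole. OPENING is the closure, from 0 (fully open) to 1 (shut), set as the call begins (- or left out, the last holds). The fingers move at their own pace and stop on an object; FORCE is the grip in N (left out, the last holds). Time passes only in rows, so rows that do not move let the fingers close, or fill a call up. It gives the time, the measured TCP pose, the force and the opening at its end, in the units of the state.
- bot.observe(): the state, without advancing time (a new reading comes with each control period).
- bot.get_image(name): name is "side" or "top" or "wrist"; returns a dict with "image" (420x560x3 uint8, red, green, blue), "fx", "fy", "cx", "cy" (pixels), "pose" (4x4, takes a point from camera to world coordinates). Camera axes: x right, y down, z forward; pixel columns grow to the right and rows downward; lengths in m; the calibration is good to about 2 mm. The wrist camera is an equidistant fisheye: a pixel r from the principal point sees the ray r / f radians off the axis. A picture is of the moment at which its call begins. There is no depth.
- bot.job_done(): hands the job in, once; it reports no verdict.
The state is a dict: "clock": time; "q": joint angles; "qd": joint speeds; "joint_torque": joint torques, N m; "tool_pos": TCP position; "tool_rot": TCP orientation; "ft_force": force on the tool from outside, world axes, zero at the start; "wrist_torque": the same for the moment, N m; "width": finger opening in m.
Only numpy, scipy, OpenCV 4.12 (cv2) and the standard library are available. Lean on these libraries where they do the work, as an engineer would, in place of code of your own. Each camera call takes 0.05 s, during which the arm holds its last target. There are 200 camera calls.

## Working session

There is one attempt and no reset: what is moved stays moved. The work goes in short steps, Python scripts to look and compute and a shell command to move; the robot and the scene stay as the last step left them, time stands still between calls to the robot, and variables do not carry over. Pictures are saved under pics/ and viewed, on a budget of 10 in all, crops included, one or two more only if the job needs it, and the job is handed in when it is done.

```bash
mkdir -p pics; python3 - <<'E'
from bench import bot
import cv2,numpy as np
s=bot.observe()
print({k:np.round(v,3) for k,v in s.items()})
for n in("top","side"):
    r=bot.get_image(n);cv2.imwrite(f"pics/{n}0.png",r["image"][:,:,::-1])
    print(n,r["fx"],r["fy"],r["cx"],r["cy"],np.round(r["pose"],3).tolist())
E
```

```text
{'clock': np.float64(0.0), 'q': array([-1.297,  0.343,  1.525, -0.   ,  1.275, -0.146]), 'qd': array([ 0.001,  0.001,  0.001, -0.001, -0.001, -0.001]), 'joint_torque': array([ 2.0000e-03, -4.3367e+01, -2.4601e+01, -0.0000e+00,  8.0000e-03,
       -0.0000e+00]), 'tool_pos': array([ 0.214, -0.479,  0.231]), 'tool_rot': array([ 0.896,  1.38 , -0.894]), 'ft_force': array([ 0.244, -0.16 , -0.565]), 'wrist_torque': array([ 0.027,  0.028, -0.002]), 'width': np.float64(0.085)}
top 452.4811525508411 452.4811525508411 275.06382459520495 220.98283329711933 [[-0.006, -0.997, 0.079, 0.468], [-1.0, 0.006, 0.007, 0.056], [-0.007, -0.079, -0.997, 1.149], [0.0, 0.0, 0.0, 1.0]]
side 402.16818370718863 402.16818370718863 279.47225379254377 211.41437518585127 [[-0.804, -0.367, 0.468, 0.106], [-0.595, 0.5, -0.629, 0.654], [-0.003, -0.784, -0.62, 0.65], [0.0, 0.0, 0.0, 1.0]]
```

View pics/top0.png

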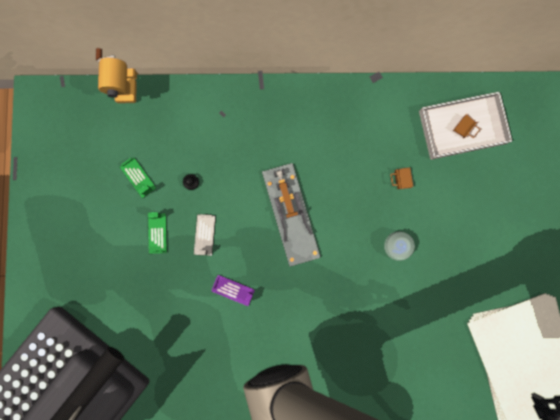

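View pics/side0.png

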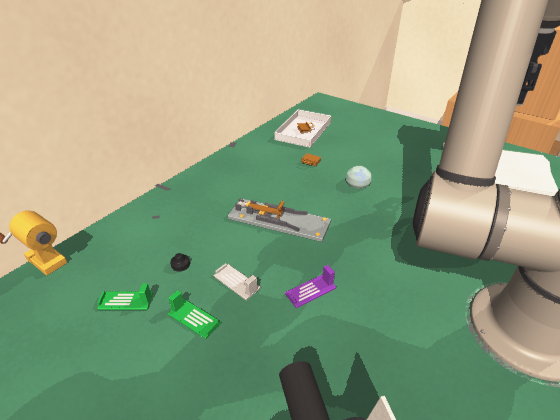

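The top view shows the holder at about (290,215), with its mouth toward the bottom at (303,255). The grey plate is at (205,235), and the green and purple ones are look-alikes. The paperweight is at (400,245), the ink cap at (191,181) and the bulldog clip at (402,178).

```bash
cat > h.py <<'E'
import numpy as np,cv2
from bench import bot
from scipy.spatial.transform import Rotation as R
def ray(r,uv,fish=False):
    p=np.array([(uv[0]-r["cx"])/r["fx"],(uv[1]-r["cy"])/r["fy"]])
    if fish:
        t=np.linalg.norm(p); d=np.r_[p/t*np.sin(t),np.cos(t)] if t>1e-9 else np.array([0,0,1.])
    else: d=np.r_[p,1]
    return r["pose"][:3,3],r["pose"][:3,:3]@d
def onz(r,uv,z,fish=False):
    o,d=ray(r,uv,fish); return o+d*(z-o[2])/d[2]
def proj(r,P,fish=False):
    c=r["pose"][:3,:3].T@(np.asarray(P)-r["pose"][:3,3])
    if fish:
        n=np.hypot(c[0],c[1]); t=np.arctan2(n,c[2]); q=c[:2]/n*t
    else: q=c[:2]/c[2]
    return np.array([r["fx"]*q[0]+r["cx"],r["fy"]*q[1]+r["cy"]])
E
python3 - <<'E'
from h import *
r=bot.get_image("top");im=r["image"][:,:,::-1]
c=cv2.resize(im[155:275,185:325],None,fx=5,fy=5,interpolation=cv2.INTER_CUBIC)
cv2.imwrite("pics/crop1.png",c)
hsv=cv2.cvtColor(im,cv2.COLOR_BGR2HSV)
m=((hsv[:,:,1]<70)&(hsv[:,:,2]>60)).astype(np.uint8)
for nm,(x0,y0,x1,y1),z in(("holder",(255,155,330,272),.012),("plate",(188,205,222,262),.006)):
    k=np.zeros_like(m);k[y0:y1,x0:x1]=m[y0:y1,x0:x1]
    n,l,st,_=cv2.connectedComponentsWithStats(k);i=1+np.argmax(st[1:,4])
    pts=np.argwhere(l==i)[:,::-1].astype(np.float32)
    b=cv2.boxPoints(cv2.minAreaRect(pts))
    w=np.array([onz(r,p,z)[:2] for p in b]);print(nm,st[i],b.round(1).tolist());print(w.round(4).tolist(),w.mean(0).round(4),[np.linalg.norm(w[j]-w[j-1]).round(4) for j in range(4)],
     [np.degrees(np.arctan2(*(w[j]-w[j-1])[::-1])).round(1) for j in range(4)])
s=bot.observe();print(np.round(R.from_rotvec(s["tool_rot"]).as_matrix(),3))
E
```

```text
holder [ 262  163   59  104 2890] [[260.6000061035156, 171.0], [292.70001220703125, 161.60000610351562], [320.8999938964844, 257.3999938964844], [288.79998779296875, 266.79998779296875]]
[[0.6859, 0.0997], [0.7097, 0.018], [0.466, -0.0504], [0.443, 0.03]] [0.5762 0.0243] [np.float64(0.2527), np.float64(0.0851), np.float64(0.253), np.float64(0.0836)] [np.float64(16.0), np.float64(-73.8), np.float64(-164.3), np.float64(106.0)]
plate [193 214  23  42 826] [[192.3000030517578, 254.6999969482422], [196.10000610351562, 212.60000610351562], [215.8000030517578, 214.39999389648438], [212.0, 256.5]]
[[0.4747, 0.2731], [0.5811, 0.2643], [0.5763, 0.2143], [0.47, 0.2234]] [0.5255 0.2437] [np.float64(0.0499), np.float64(0.1068), np.float64(0.0503), np.float64(0.1067)] [np.float64(84.5), np.float64(-4.7), np.float64(-95.6), np.float64(175.1)]
[[-0.     0.913  0.408]
 [ 0.001  0.408 -0.913]
 [-1.     0.    -0.001]]
```

View pics/crop1.png

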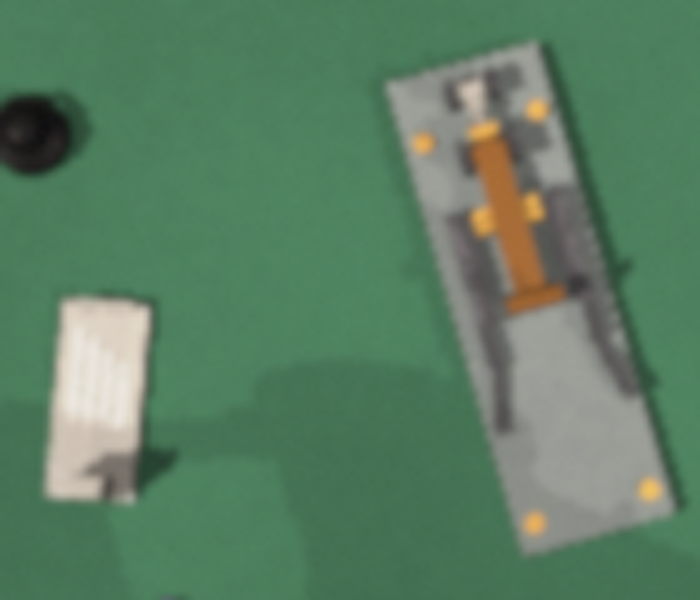

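```bash
cat >> h.py <<'E'
def state():
    s=bot.observe();return s,np.array(s["tool_pos"]),R.from_rotvec(s["tool_rot"]).as_matrix()
def delta(target,zyaw_deg):
    s,p,M=state(); d=M.T@(np.asarray(target)-p)
    yaw=np.degrees(np.arctan2(M[1,2],M[0,2])); t=-(zyaw_deg-yaw); t=(t+180)%360-180
    print("now",p.round(4),"zyaw",round(yaw,2),"delta tool",d.round(4),"turn",np.radians(t).round(4),"F",np.round(s["ft_force"],1),"w",round(float(s["width"]),4),"t",round(float(s["clock"]),2),"q",np.round(s["q"],2))
HY=15.9; HO=np.array([.5666,.0216,0])
def HW(x,y,z):
    a=np.radians(HY);return HO+[x*np.cos(a)-y*np.sin(a),x*np.sin(a)+y*np.cos(a),z]
E
python3 - <<'E'
from h import *
r=bot.get_image("top")
for uv,z in(((292.4,215),.052),((281.8,181),.03)): print(onz(r,uv,z).round(4))
print(HW(.005,0,.05),HW(.085,0,.024))
delta(HW(.005,0,.15),HY-90)
E
```

```text
[0.5693 0.0212 0.052 ]
[0.6568 0.0462 0.03  ]
[0.57140871 0.0229698  0.05      ] [0.64834801 0.04488653 0.024     ]
now [ 0.2139 -0.4792  0.2309] zyaw -65.95 delta tool [ 0.0813  0.5311 -0.3128] turn 0.1423 F [ 0.1  0.2 -0.9] w 0.0854 t 0.2 q [-1.3   0.34  1.52  0.    1.28 -0.15]
```

```bash
for i in 1; do python3 -m pendant '0 0.04 -0.024 0;0 0.04 -0.024 0;0 0.04 -0.024 0;0 0.04 -0.024 0;0 0.04 -0.024 0;0 0.04 -0.024 0;0 0.04 -0.024 0;0 0.04 -0.024 0;0 0.04 -0.024 0.07;0 0.04 -0.024 0.07' 0.3; done; python3 -c "
from h import *
delta(HW(.005,0,.15),HY-90)"
```

```text
clock: 1.2
tool_pos: [0.4909, -0.0901, 0.2295]
tool_rot: [1.012, 1.323, -1.013]
ft_force: [0.5, -0.7, -0.3]
width: 0.0598
now [ 0.4909 -0.0901  0.2295] zyaw -74.85 delta tool [ 0.0794  0.1073 -0.0881] turn -0.0131 F [ 0.5 -0.7 -0.3] w 0.0598 t 1.2 q [-0.34  0.3   1.6  -0.    1.25  0.97]
```

```bash
python3 -m pendant '0.01 0.026 -0.022 -0.013;0.01 0.025 -0.022 0;0.01 0.025 -0.022 0;0.01 0.025 -0.022 0;0.01 0 0 0;0.01 0 0 0;0.01 0 0 0;0 0 0 0;0 0 0 0;0 0 0 0'; python3 - <<'E'
from h import *
delta(HW(.005,0,.15),HY-90)
r=bot.get_image("wrist");cv2.imwrite("pics/w1.png",cv2.resize(r["image"][:,:,::-1],(784,588)))
print(r["fx"],r["cx"],r["cy"],r["pose"].round(3).tolist())
for P in(HW(.005,0,.05),HW(.005,.014,.05),HW(.085,0,.024),HW(.135,.04,.012),HW(-.115,.04,.012),HW(-.115,-.04,.012)): print(proj(r,P,1).round(1)*1.4)
E
```

```text
clock: 2.2
tool_pos: [0.5679, 0.03, 0.1551]
tool_rot: [0.999, 1.33, -1.001]
ft_force: [0.2, -0.7, -0.2]
width: 0.0602
now [0.5679 0.03   0.1551] zyaw -73.91 delta tool [0.0051 0.0015 0.0077] turn 0.0032 F [ 0.2 -0.7 -0.2] w 0.0602 t 2.2 q [-0.08  0.49  1.51 -0.    1.14  1.21]
325.19226210127806 276.19098963951234 212.44997546514008 [[0.277, -0.926, -0.258, 0.633], [-0.961, -0.267, -0.075, 0.048], [0.0, 0.268, -0.963, 0.298], [0.0, 0.0, 0.0, 1.0]]
[399.28 292.32]
[374.36 292.32]
[399.  150.5]
[334.18  74.2 ]
[341.6  435.96]
[449.68 435.82]
```

View pics/w1.png

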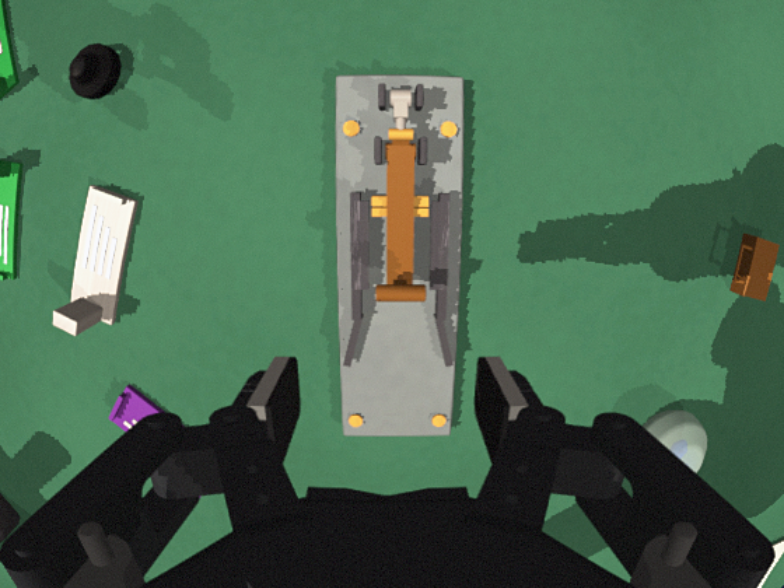

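The wrist view agrees with the model to about 1 mm. The bar is at (401,293), the brass block at (400,206), and the steel plate's tab at (78,316).

```bash
sed -i 's/HO=np.array.*/HO=np.array([.5669,.0206,0])/' h.py; python3 - <<'E'
from h import *
r=bot.get_image("wrist")
a=np.radians(HY)
def hf(p):
    d=p-HO;return np.array([d[0]*np.cos(a)+d[1]*np.sin(a),-d[0]*np.sin(a)+d[1]*np.cos(a),p[2]]).round(4)
for n,uv,z in(("bar",(401,293),.055),("blockfront-top",(400,217),.025),("blockrear-top",(400,196),.025)): print(n,hf(onz(r,np.array(uv)/1.4,z,1)))
for n,uv,z in(("fl",(92,186),.013),("fr",(136,199),.013),("rr",(112,323),.006),("tab",(78,316),.040),("tabtopfront",(86,300),.042),("tabtoprear",(55,316),.042)): print(n,onz(r,np.array(uv)/1.4,z,1).round(4))
delta(HW(.005,0,.036),HY-90)
E
```

```text
bar [0.0061 0.0001 0.055 ]
blockfront-top [0.0452 0.0001 0.025 ]
blockrear-top [0.0579 0.0002 0.025 ]
fl [0.5782 0.2526 0.013 ]
fr [0.5768 0.2118 0.013 ]
rr [0.4764 0.2242 0.006 ]
tab [0.4905 0.2344 0.04  ]
tabtopfront [0.5057 0.2263 0.042 ]
tabtoprear [0.4847 0.2554 0.042 ]
now [0.5681 0.0302 0.1554] zyaw -73.9 delta tool [0.1194 0.0012 0.0088] turn 0.0034 F [-0.1 -0.5  0.1] w 0.0597 t 2.3 q [-0.08  0.49  1.51 -0.    1.14  1.21]
```

```bash
python3 -m pendant '0.02 0.001 0.009 0.003;0.03 0 0 0;0.03 0 0 0;0.02 0 0 0;0.008 0 0 0;0.005 0 0 0;0 0 0 0;0 0 0 0;0 0 0 0;0 0 0 0'; python3 -c "
from h import *
delta(HW(.006,0,.036),HY-90)"
```

```text
clock: 3.3
tool_pos: [0.5778, 0.0196, 0.0471]
tool_rot: [1.008, 1.312, -0.994]
ft_force: [0.5, -0.5, 0.0]
width: 0.0602
now [0.5778 0.0196 0.0471] zyaw -74.19 delta tool [ 0.011  -0.0044 -0.004 ] turn -0.0015 F [ 0.5 -0.5  0. ] w 0.0602 t 3.3 q [-0.1   0.63  1.61 -0.    0.89  1.2 ]
```

```bash
python3 -m pendant '0.005 -0.002 -0.002 0;0.005 -0.002 -0.002 0;0 0 0 0;0 0 0 0;0 0 0 0;0 0 0 0;0 0 0 0;0 0 0 0;0 0 0 0;0 0 0 0'; python3 -c "
from h import *
delta(HW(.006,0,.036),HY-90);print(state()[2].round(4))"
```

```text
clock: 4.3
tool_pos: [0.5732, 0.0226, 0.0372]
tool_rot: [1.009, 1.311, -0.993]
ft_force: [-0.3, 0.7, 0.7]
width: 0.0599
now [0.5732 0.0226 0.0372] zyaw -74.18 delta tool [ 0.0012 -0.0007  0.0002] turn -0.0014 F [-0.3  0.7  0.7] w 0.0599 t 4.3 q [-0.09  0.64  1.63 -0.    0.86  1.2 ]
[[ 0.0185  0.9619  0.2726]
 [-0.0021  0.2727 -0.9621]
 [-0.9998  0.0173  0.007 ]]
```

```bash
python3 -m pendant '0 0 0 0;0 0 0 0;0 0 0 0;0 0 0 0;0 0 0 0;0 0 0 0;0 0 0 0;0 0 0 0;0 0 0 0;0 0 0 0' 0.75 40; python3 -c "
from h import *
delta(HW(.006,0,.036),HY-90)
for t in np.arange(0,1.06,.1):
    f=np.arctan2(26,80)+t;print(round(t,2),round(85-84.1*np.cos(f),1),round(24+84.1*np.sin(f),1))"
```

```text
clock: 5.3
tool_pos: [0.5729, 0.0235, 0.0375]
tool_rot: [1.01, 1.312, -0.993]
ft_force: [-0.5, 2.3, 1.4]
width: 0.0262
now [0.5729 0.0235 0.0375] zyaw -74.21 delta tool [ 0.0015 -0.0006  0.0011] turn -0.0019 F [-0.5  2.3  1.4] w 0.0262 t 5.3 q [-0.09  0.64  1.63  0.    0.86  1.2 ]
0.0 5.0 50.0
0.1 8.0 57.8
0.2 11.8 65.4
0.3 16.3 72.5
0.4 21.5 79.1
0.5 27.3 85.2
0.6 33.7 90.6
0.7 40.6 95.4
0.8 47.9 99.5
0.9 55.6 102.8
1.0 63.7 105.3
```

```bash
python3 -m pendant '-0.004 0.0015 0 0;-0.004 0.0015 0 0;-0.004 0.002 0 0;-0.004 0.002 0 0;-0.0037 0.0022 0 0;-0.0036 0.0022 0 0;-0.0035 0.0025 0 0;-0.0033 0.0025 0 0;-0.003 0.003 0 0;-0.003 0.003 0 0'; python3 -c "
from h import *
delta(HW(.0273,0,.0725),HY-90)"
```

```text
clock: 6.3
tool_pos: [0.5936, 0.0295, 0.0732]
tool_rot: [1.007, 1.317, -0.997]
ft_force: [2.6, -0.1, -9.3]
width: 0.0267
now [0.5936 0.0295 0.0732] zyaw -74.18 delta tool [ 0.0007 -0.0008  0.0013] turn -0.0014 F [ 2.6 -0.1 -9.3] w 0.0267 t 6.3 q [-0.08  0.62  1.53 -0.    0.98  1.22]
```

```bash
python3 -m pendant '-0.0028 0.003 0 0;-0.0026 0.0032 0 0;-0.0025 0.0034 0 0;-0.0023 0.0035 0 0;-0.0021 0.0036 0 0;-0.002 0.0037 0 0;-0.0017 0.0038 0 0;-0.0016 0.0039 0 0;-0.0013 0.004 0 0;-0.0012 0.004 0 0'; python3 -m pendant '-0.0004 0.003 0 0;-0.0003 0.002 0 0;0 0 0 0;0 0 0 0;0 0 0 0;0 0 0 0;0 0 0 0;0 0 0 0;0 0 0 0;0 0 0 0'; python3 -c "
from h import *
delta(HW(.0637,0,.0925),HY-90)"
```

```text
clock: 7.3
tool_pos: [0.6329, 0.0407, 0.0969]
tool_rot: [1.009, 1.313, -0.994]
ft_force: [3.3, 0.4, -7.5]
width: 0.0257
clock: 8.3
tool_pos: [0.6342, 0.0411, 0.0972]
tool_rot: [1.003, 1.321, -1.002]
ft_force: [0.8, -0.8, -4.9]
width: 0.0265
now [0.6342 0.0411 0.0972] zyaw -74.16 delta tool [ 0.0047 -0.0066  0.0013] turn -0.0011 F [ 0.8 -0.8 -4.9] w 0.0265 t 8.3 q [-0.05  0.66  1.37 -0.    1.1   1.24]
```

```bash
python3 -m pendant '0 0 0 0;0 0 0 0;0 0 0 0;0 0 0 0;0 0 0 0;-0.03 0 0 0;-0.04 0 0 0;-0.04 0 0 0;-0.02 -0.03 0 0;0 -0.04 -0.04 0' 0.3; python3 - <<'E'
from h import *
r=bot.get_image("wrist");cv2.imwrite("pics/w2.png",cv2.resize(r["image"][:,:,::-1],(784,588)))
delta([.4817,.2476,.2],-95)
for P in([.4817,.2476,.04],[.5755,.2394,.006]): print(proj(r,P,1)*1.4)
E
```

```text
clock: 9.3
tool_pos: [0.5617, 0.0564, 0.2321]
tool_rot: [1.006, 1.316, -1.002]
ft_force: [0.2, 1.6, -0.2]
width: 0.0596
now [0.551  0.062  0.2293] zyaw -74.12 delta tool [ 0.0295 -0.0157 -0.1974] turn 0.3645 F [-4.2  3.6 -0.5] w 0.0596 t 9.35 q [-0.03  0.4   1.44 -0.    1.3   1.27]
[140.67377155 299.71029639]
[182.89068862 190.04574462]
```

View pics/w2.png

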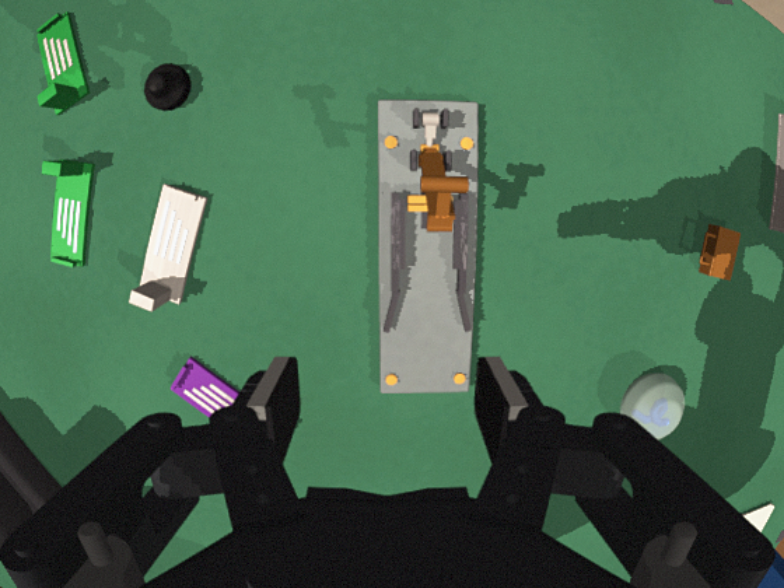

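The clip stays up by itself, with the bar at (443,184). The plate is at (170,245), as modelled.

```bash
python3 -m pendant '0.005 -0.002 -0.035 0;0.005 -0.002 -0.035 0;0.005 -0.003 -0.035 0;0.005 -0.003 -0.035 0;0.005 -0.003 -0.035 0;0.005 -0.003 -0.022 0.12;0.005 0 0 0.12;0.01 0 0 0.12;0.01 0 0 0;0 0 0 0' 0.3; python3 - <<'E'
from h import *
delta([.4817,.2476,.15],-95)
E
```

```text
clock: 10.35
tool_pos: [0.4745, 0.2563, 0.1742]
tool_rot: [1.274, 1.168, -1.276]
ft_force: [-0.1, 0.8, -0.9]
width: 0.06
now [0.4745 0.2563 0.1742] zyaw -95.1 delta tool [0.0242 0.008  0.0081] turn -0.0018 F [-0.1  0.8 -0.9] w 0.06 t 10.35 q [0.35 0.42 1.57 0.   1.15 2.01]
```

```bash
python3 -m pendant '0.01 0.004 0.004 0;0.01 0.004 0.004 0;0.004 0 0 0;0 0 0 0;0 0 0 0;0 0 0 0;0 0 0 0;0 0 0 0;0 0 0 0;0 0 0 0'; python3 - <<'E'
from h import *
delta([.4817,.2476,.15],-95)
r=bot.get_image("wrist");im=r["image"][:,:,::-1];cv2.imwrite("pics/w3.png",cv2.resize(im[60:340,140:420],(800,800))[:600] if 0 else cv2.resize(im,(784,588)))
np.save("w3pose.npy",r["pose"])
for P in([.4757,.2476,.042],[.4877,.2476,.042],[.5317,.2434,.006]): print(proj(r,P,1)*1.4)
E
```

```text
clock: 11.35
tool_pos: [0.4838, 0.2461, 0.1494]
tool_rot: [1.272, 1.169, -1.271]
ft_force: [-0.7, -0.1, -1.6]
width: 0.0599
now [0.4838 0.2461 0.1494] zyaw -94.84 delta tool [-0.0006 -0.0022 -0.0013] turn 0.0028 F [-0.7 -0.1 -1.6] w 0.0599 t 11.35 q [0.33 0.45 1.59 0.   1.09 1.98]
[384.18441314 308.11535853]
[382.36065964 287.91579773]
[383.5429007  205.30647525]
```

View pics/w3.png

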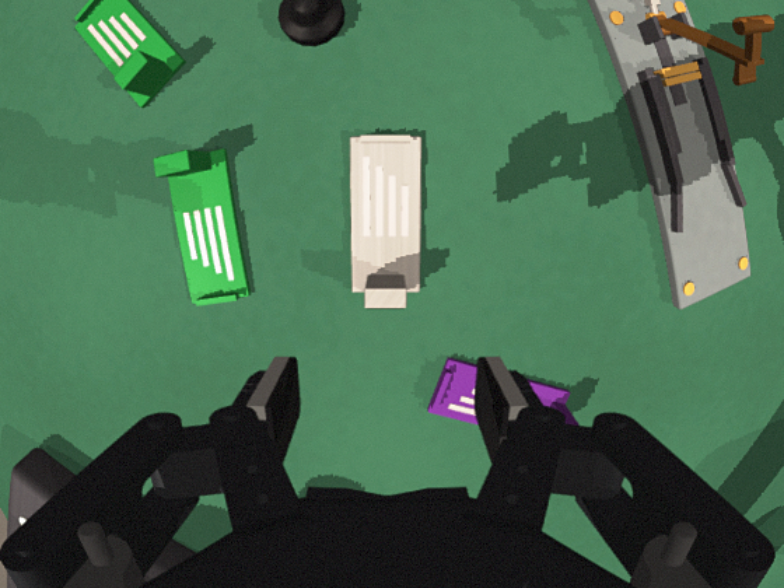

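The tab top is centred at (385.5,298) and the plate is square to the tool. The purple look-alike starts at about (430–450,360–408), so I'll check finger clearance against it.

```bash
python3 - <<'E'
from h import *
r=bot.get_image("wrist")
s,p,M=state()
for uv,z in(((450,358),.013),((430,408),.013),((500,365),.02),((385.5,298),.042)):
    w=onz(r,np.array(uv)/1.4,z,1);print(w.round(4),(M.T@(w-p)).round(4))
delta([.4817,.2463,.012],-94.9)
E
```

```text
[0.4284 0.2077 0.013 ] [ 0.1363 -0.0518  0.0431]
[0.3914 0.223  0.013 ] [ 0.1363 -0.09    0.031 ]
[0.4229 0.1749 0.02  ] [ 0.1293 -0.0545  0.0762]
[0.4816 0.2463 0.042 ] [ 1.073e-01 -2.100e-03  1.000e-04]
now [0.4838 0.2461 0.1493] zyaw -94.84 delta tool [ 1.373e-01 -2.000e-03  1.000e-04] turn 0.001 F [-0.7 -0.   0. ] w 0.0595 t 11.45 q [0.33 0.45 1.59 0.   1.09 1.98]
```

```bash
python3 -m pendant '0.03 -0.002 0 0;0.03 0 0 0;0.03 0 0 0;0.015 0 0 0;0.01 0 0 0;0 0 0 0;0 0 0 0;0 0 0 0;0 0 0 0;0 0 0 0' 0.45; python3 -c "
from h import *
delta([.4817,.2463,.013],-94.9)"
```

```text
clock: 12.45
tool_pos: [0.4854, 0.2479, 0.0349]
tool_rot: [1.279, 1.165, -1.262]
ft_force: [-0.6, -0.5, 0.1]
width: 0.0473
now [0.4854 0.2479 0.0349] zyaw -94.82 delta tool [ 0.0219 -0.0038  0.002 ] turn 0.0015 F [-0.6 -0.5  0.1] w 0.0473 t 12.45 q [0.33 0.61 1.71 0.   0.82 1.98]
```

```bash
python3 -m pendant '0.008 -0.002 0.001 0;0.008 -0.002 0.001 0;0.006 0 0 0;0 0 0 0;0 0 0 0;0 0 0 0;0 0 0 0;0 0 0 0;0 0 0 0;0 0 0 0'; python3 -m pendant '0 0 0 0;0 0 0 0;0 0 0 0;0 0 0 0;0 0 0 0;0 0 0 0;0 0 0 0;0 0 0 0;0 0 0 0;0 0 0 0' 0.8 50;python3 -c "
from h import *
delta([.4817,.2463,.013],-94.9);print(state()[2].round(4))"
```

```text
clock: 13.45
tool_pos: [0.4816, 0.2464, 0.0117]
tool_rot: [1.28, 1.165, -1.26]
ft_force: [0.6, 0.4, -0.7]
width: 0.0473
clock: 14.45
tool_pos: [0.4818, 0.2465, 0.0121]
tool_rot: [1.28, 1.164, -1.26]
ft_force: [0.5, -0.4, 0.7]
width: 0.0234
now [0.4818 0.2465 0.0121] zyaw -94.81 delta tool [-0.0009 -0.0001  0.0002] turn 0.0015 F [ 0.5 -0.4  0.7] w 0.0234 t 14.45 q [0.33 0.64 1.73 0.   0.76 1.98]
[[ 0.0113  0.9964 -0.0839]
 [ 0.0052 -0.084  -0.9965]
 [-0.9999  0.0108 -0.0062]]
```

```bash
python3 -m pendant '-0.01 0 0 0;-0.02 0 0 0;-0.03 0 0 0;-0.03 0 0 0;0 -0.02 0 -0.12;0 -0.02 0 -0.12;0 0 0 -0.12;0 0 0 0;0 0 0 0;0 0 0 0'; python3 -c "
from h import *
delta(HW(-.169,0,.08),HY-90)"
```

```text
clock: 15.45
tool_pos: [0.4384, 0.2464, 0.1088]
tool_rot: [1.006, 1.325, -0.99]
ft_force: [-0.1, 0.8, -2.2]
width: 0.0232
now [0.4384 0.2464 0.1088] zyaw -73.8 delta tool [ 0.0271 -0.1088  0.2519] turn 0.0052 F [-0.1  0.8 -2.2] w 0.0232 t 15.45 q [0.36 0.43 1.76 0.   0.94 1.65]
```

```bash
python3 -m pendant '0 -0.014 0.032 0.005;0 -0.014 0.032 0;0 -0.014 0.032 0;0 -0.014 0.032 0;0 -0.014 0.032 0;0 -0.014 0.032 0;0 -0.014 0.032 0;0 -0.01 0.025 0;0 0 0 0;0 0 0 0'; python3 - <<'E'
from h import *
delta(HW(-.169,0,.045),HY-90);print(state()[2].round(4))
r=bot.get_image("wrist");cv2.imwrite("pics/w4.png",cv2.resize(r["image"][:,:,::-1],(784,588)))
for P in(HW(-.115,.04,.012),HW(-.115,-.04,.012),HW(.135,.04,.012)): print(proj(r,P,1)*1.4)
s,p,M=state()
for l in((0,.05,.022),(0,.05,-.022)): # front corners relative to TCP
    print(proj(r,p+M@np.array([.0121-.006,.094,l[2]]),1)*1.4)
E
```

```text
clock: 16.45
tool_pos: [0.4033, -0.0329, 0.1068]
tool_rot: [1.027, 1.312, -1.007]
ft_force: [-0.2, -0.6, -1.3]
width: 0.0233
now [ 0.4033 -0.0329  0.1068] zyaw -75.27 delta tool [ 0.0618  0.002  -0.0065] turn -0.0204 F [-0.2 -0.6 -1.3] w 0.0233 t 16.45 q [-0.28  0.28  2.02  0.01  0.83  1.03]
[[ 0.0132  0.967   0.2542]
 [ 0.0051  0.2542 -0.9671]
 [-0.9999  0.014  -0.0016]]
[295.04082038 199.72211053]
[447.35491039 195.83050472]
[ 300.61407016 -174.49310759]
[451.82968678  94.00521958]
[315.64947064  94.44831022]
```

View pics/w4.png

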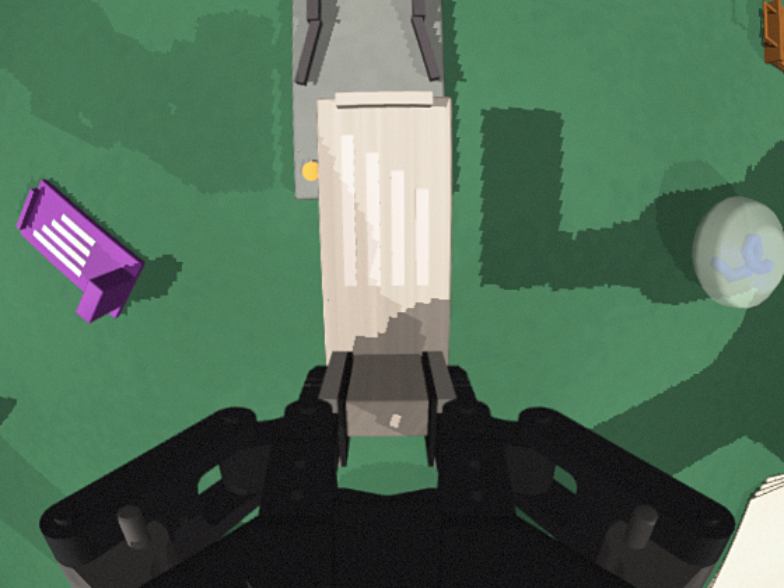

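```bash
python3 -m pendant '0.01 0.002 -0.006 -0.02;0.02 0 0 0;0.02 0 0 0;0.015 0 0 0;0.006 0 0 0;0 0 0 0;0 0 0 0;0 0 0 0;0 0 0 0;0 0 0 0'; python3 -c "
from h import *
delta(HW(-.169,0,.025),HY-90);print(state()[2].round(4))"
```

```text
clock: 17.5
tool_pos: [0.4066, -0.0183, 0.0326]
tool_rot: [1.002, 1.323, -0.979]
ft_force: [-1.0, -0.3, -1.4]
width: 0.0229
now [ 0.4066 -0.0183  0.0326] zyaw -73.32 delta tool [ 0.0075 -0.0044  0.0064] turn 0.0136 F [-1.  -0.3 -1.4] w 0.0229 t 17.5 q [-0.24  0.43  2.09  0.02  0.6   1.03]
[[ 1.630e-02  9.578e-01  2.870e-01]
 [ 5.300e-03  2.870e-01 -9.579e-01]
 [-9.999e-01  1.720e-02 -4.000e-04]]
```

```bash
python3 -m pendant '0 -0.002 0.003 0.006;0 -0.002 0.003 0.006;0 0 0 0;0 0 0 0;0 0 0 0;0 0 0 0;0 0 0 0;0 0 0 0;0 0 0 0;0 0 0 0'; python3 -c "
from h import *
delta(HW(-.169,0,.025),HY-90);print(state()[2].round(4))"
```

```text
clock: 18.5
tool_pos: [0.4047, -0.0263, 0.0333]
tool_rot: [1.013, 1.316, -0.989]
ft_force: [0.3, 0.0, -2.0]
width: 0.0235
now [ 0.4047 -0.0263  0.0333] zyaw -74.12 delta tool [ 0.0083 -0.0003 -0.0007] turn -0.0003 F [ 0.3  0.  -2. ] w 0.0235 t 18.5 q [-0.26  0.43  2.09  0.02  0.6   1.02]
[[ 1.810e-02  9.617e-01  2.736e-01]
 [ 4.900e-03  2.736e-01 -9.618e-01]
 [-9.998e-01  1.870e-02  3.000e-04]]
```

```bash
python3 -m pendant '0.004 0 0 0;0.003 0 0 0;0.0015 0 0 0;0 0 0 0;0 0 0 0;0 0 0 0;0 0 0 0;0 0 0 0;0 0 0 0;0 0 0 0'; python3 -c "
from h import *
delta(HW(-.169,0,.025),HY-90);print(state()[2].round(4))"
```

```text
clock: 19.5
tool_pos: [0.4049, -0.0262, 0.0239]
tool_rot: [1.013, 1.316, -0.989]
ft_force: [0.5, 0.2, -1.8]
width: 0.0231
now [ 0.4049 -0.0262  0.0239] zyaw -74.12 delta tool [-0.0011 -0.0004 -0.0007] turn -0.0003 F [ 0.5  0.2 -1.8] w 0.0231 t 19.5 q [-0.26  0.45  2.1   0.02  0.57  1.02]
[[ 1.800e-02  9.616e-01  2.737e-01]
 [ 4.900e-03  2.736e-01 -9.618e-01]
 [-9.998e-01  1.870e-02  3.000e-04]]
```

```bash
python3 -m pendant '0.0002 0.007 0 0;0.0002 0.007 0 0;0.0002 0.007 0 0;0.0002 0.007 0 0;0.0002 0.007 0 0;0.0002 0.007 0 0;0 0 0 0;0 0 0 0;0 0 0 0;0 0 0 0'; python3 -c "
from h import *
delta(HW(-.049,0,.024),HY-90);print(state()[2].round(4))"
```

```text
clock: 20.5
tool_pos: [0.4485, -0.0134, 0.0239]
tool_rot: [1.011, 1.318, -0.989]
ft_force: [-0.7, 0.5, -0.6]
width: 0.0233
now [ 0.4485 -0.0134  0.0239] zyaw -74.04 delta tool [ 0.0011  0.0742 -0.0002] turn 0.001 F [-0.7  0.5 -0.6] w 0.0233 t 20.5 q [-0.21  0.5   1.99  0.01  0.64  1.08]
[[ 1.570e-02  9.613e-01  2.749e-01]
 [ 4.700e-03  2.749e-01 -9.615e-01]
 [-9.999e-01  1.640e-02 -2.000e-04]]
```

```bash
python3 -m pendant '0.0003 0.006 0 0;0.0003 0.006 0 0;0.0003 0.006 0 0;0.0002 0.006 0 0;0 0 0 0;0 0 0 0;0 0 0 0;0 0 0 0;0 0 0 0;0 0 0 0'; python3 -c "
from h import *
delta(HW(-.049,0,.024),HY-90)"
```

```text
clock: 21.5
tool_pos: [0.4684, -0.0071, 0.024]
tool_rot: [1.009, 1.323, -0.994]
ft_force: [-0.5, 0.4, 1.2]
width: 0.023
now [ 0.4684 -0.0071  0.024 ] zyaw -74.07 delta tool [0.0005 0.0533 0.0004] turn 0.0005 F [-0.5  0.4  1.2] w 0.023 t 21.5 q [-0.18  0.53  1.93  0.01  0.68  1.1 ]
```

```bash
python3 -m pendant '0.0001 0.005 0 0;0.0001 0.005 0 0;0.0001 0.005 0 0;0.0001 0.005 0 0;0.0001 0.005 0 0;0.0001 0.005 0 0;0.0001 0.005 0 0;0 0 0 0;0 0 0 0;0 0 0 0'; python3 -c "
from h import *
delta(HW(-.049,0,.024),HY-90)"
```

```text
clock: 22.5
tool_pos: [0.5029, 0.0032, 0.024]
tool_rot: [1.007, 1.327, -0.996]
ft_force: [-2.7, -1.3, 4.1]
width: 0.023
now [0.5029 0.0032 0.024 ] zyaw -74.04 delta tool [0.0001 0.0173 0.0008] turn 0.0011 F [-2.7 -1.3  4.1] w 0.023 t 22.5 q [-0.15  0.57  1.83  0.01  0.74  1.14]
```

```bash
python3 -m pendant '-0.0003 0.003 0.0005 0;0 0.003 0 0;0 0.003 0 0;0 0 0 0;0 0 0 0;0 0 0 0;0 0 0 0;0 0 0 0;0 0 0 0;0 0 0 0'; python3 -c "
from h import *
delta(HW(-.049,0,.024),HY-90);print(state()[2].T@state()[0]['ft_force'])"
```

```text
clock: 23.5
tool_pos: [0.5126, 0.0055, 0.024]
tool_rot: [1.008, 1.326, -0.996]
ft_force: [-1.8, -0.6, 1.3]
width: 0.0234
now [0.5126 0.0055 0.024 ] zyaw -74.06 delta tool [0.     0.0074 0.0003] turn 0.0007 F [-1.8 -0.6  1.3] w 0.0234 t 23.5 q [-0.14  0.58  1.8   0.01  0.75  1.14]
[-1.32626617 -1.90806347  0.04448913]
```

```bash
python3 -m pendant '0 0.001 0 0;0 0.001 0 0;0 0.001 0 0;0 0.001 0 0;0 0.001 0 0;0 0 0 0;0 0 0 0;0 0 0 0;0 0 0 0;0 0 0 0'; python3 -c "
from h import *
delta(HW(-.049,0,.024),HY-90);print(state()[2].T@state()[0]['ft_force'])"
```

```text
clock: 24.5
tool_pos: [0.5173, 0.0069, 0.024]
tool_rot: [1.007, 1.327, -0.996]
ft_force: [-2.4, -0.2, 1.9]
width: 0.0232
now [0.5173 0.0069 0.024 ] zyaw -74.06 delta tool [0.     0.0024 0.0005] turn 0.0007 F [-2.4 -0.2  1.9] w 0.0232 t 24.5 q [-0.14  0.59  1.79  0.01  0.76  1.15]
[-1.8805142  -2.31308357 -0.50025227]
```

```bash
python3 -m pendant '0 0.0005 0 0;0 0.0005 0 0;0 0.0005 0 0;0 0.0005 0 0;0 0.0005 0 0;0 0 0 0;0 0 0 0;0 0 0 0;0 0 0 0;0 0 0 0'; python3 -c "
from h import *
delta(HW(-.049,0,.024),HY-90);print(state()[2].T@state()[0]['ft_force'])"
```

```text
clock: 25.5
tool_pos: [0.5198, 0.0077, 0.024]
tool_rot: [1.007, 1.327, -0.996]
ft_force: [-1.4, -0.6, 2.0]
width: 0.0228
now [0.5198 0.0077 0.024 ] zyaw -74.06 delta tool [ 0.     -0.0001  0.0005] turn 0.0007 F [-1.4 -0.6  2. ] w 0.0228 t 25.5 q [-0.14  0.59  1.78  0.01  0.76  1.15]
[-2.01962113 -1.44711321  0.15482166]
```

```bash
for k in 1; do python3 -m pendant '0 0.0005 0 0;0 0.0005 0 0;0 0.0005 0 0;0 0.0005 0 0;0 0.0003 0 0;0 0 0 0;0 0 0 0;0 0 0 0;0 0 0 0;0 0 0 0'; done; python3 -c "
from h import *
delta(HW(-.049,0,.024),HY-90);print(state()[2].T@state()[0]['ft_force'])"
```

```text
clock: 26.5
tool_pos: [0.5208, 0.0081, 0.0241]
tool_rot: [1.006, 1.33, -0.998]
ft_force: [-3.1, -1.5, 3.5]
width: 0.0232
now [0.5208 0.0081 0.0241] zyaw -74.07 delta tool [ 0.0001 -0.0012  0.0006] turn 0.0006 F [-3.1 -1.5  3.5] w 0.0232 t 26.5 q [-0.13  0.59  1.78  0.01  0.77  1.15]
[-3.49677047 -3.34375261  0.55527695]
```

```bash
python3 -m pendant '0 0.0005 0 0;0 0.0005 0 0;0 0.0005 0 0;0 0 0 0;0 0 0 0;0 0 0 0;0 0 0 0;0 0 0 0;0 0 0 0;0 0 0 0'; python3 -c "
from h import *
delta(HW(-.049,0,.024),HY-90);print(state()[2].T@state()[0]['ft_force'])"
```

```text
clock: 27.5
tool_pos: [0.5209, 0.0082, 0.0242]
tool_rot: [1.005, 1.332, -1.001]
ft_force: [-4.2, -1.4, 4.2]
width: 0.0233
now [0.5209 0.0082 0.0242] zyaw -74.08 delta tool [ 0.0002 -0.0014  0.0006] turn 0.0004 F [-4.2 -1.4  4.2] w 0.0233 t 27.5 q [-0.13  0.6   1.77  0.01  0.77  1.16]
[-4.22787549 -4.39206488  0.13612159]
```

```bash
python3 -m pendant '0 0.001 0 0;0 0.001 0 0;0 0.001 0 0;0 0.001 0 0;0 0 0 0;0 0 0 0;0 0 0 0;0 0 0 0;0 0 0 0;0 0 0 0'; python3 -c "
from h import *
delta(HW(-.049,0,.024),HY-90);print(state()[2].T@state()[0]['ft_force'])"
```

```text
clock: 28.5
tool_pos: [0.5212, 0.0086, 0.0243]
tool_rot: [1.001, 1.338, -1.006]
ft_force: [-4.4, -2.0, 4.9]
width: 0.0232
now [0.5212 0.0086 0.0243] zyaw -74.07 delta tool [ 0.0003 -0.0018  0.001 ] turn 0.0005 F [-4.4 -2.   4.9] w 0.0232 t 28.5 q [-0.13  0.6   1.77  0.    0.79  1.16]
[-4.88534195 -4.82808188  0.70372147]
```

```bash
python3 -m pendant '0 0.001 0 0;0 0.001 0 0;0 0.001 0 0;0 0.001 0 0;0 0.001 0 0;0 0.001 0 0;0 0.001 0 0;0 0.001 0 0;0 0.001 0 0;0 0.001 0 0'; python3 -c "
from h import *
delta(HW(-.049,0,.024),HY-90);print(state()[2].T@state()[0]['ft_force'])"
```

```text
clock: 29.5
tool_pos: [0.5209, 0.0093, 0.0242]
tool_rot: [0.989, 1.355, -1.02]
ft_force: [-8.5, -3.2, 8.7]
width: 0.0233
now [0.5209 0.0093 0.0242] zyaw -73.98 delta tool [ 0.0003 -0.0017  0.0017] turn 0.0022 F [-8.5 -3.2  8.7] w 0.0233 t 29.5 q [-0.13  0.61  1.75 -0.    0.82  1.17]
[-8.457957   -9.34746462  0.61914596]
```

```bash
python3 -m pendant '0 0 0 0;0 0 0 0;0 0 0 0;0 0 0 0;0 0 0 0;0 0 0 0;0 0 0 0;-0.01 0 0 0;-0.03 0 0 0;-0.03 0 0 0' 0.4; python3 - <<'E'
from h import *
delta(HW(.006,0,.14),HY-90);print(state()[2].round(4))
E
```

```text
clock: 30.5
tool_pos: [0.5226, 0.0101, 0.0928]
tool_rot: [0.989, 1.359, -1.021]
ft_force: [1.4, 0.7, 0.5]
width: 0.0512
now [0.5226 0.0101 0.0928] zyaw -73.98 delta tool [-0.0489  0.0499  0.0016] turn 0.0022 F [1.4 0.7 0.5] w 0.0512 t 30.5 q [-0.13  0.51  1.68 -0.    0.99  1.17]
[[-0.0356  0.9605  0.276 ]
 [ 0.0022  0.2763 -0.9611]
 [-0.9994 -0.0336 -0.012 ]]
```

```bash
python3 -m pendant '-0.03 0 0 0;-0.03 0.01 0 0;-0.02 0.02 0 0;0 0.02 0 0;0 0 0 0;0 0 0 0;0 0 0 0;0 0 0 0;0 0 0 0;0 0 0 0' 0.3; python3 - <<'E'
from h import *
delta(HW(.0677,0,.17),HY-90)
r=bot.get_image("wrist");cv2.imwrite("pics/w5.png",cv2.resize(r["image"][30:260,140:410],None,fx=2.9,fy=2.6)[:,:,::-1])
for P in(HW(.0677,0,.1062),HW(.0677,.014,.1062),HW(.045,0,.025),HW(-.048,0,.054)): 
    p=proj(r,P,1);print(p.round(1),((p-[140,30])*[2.9,2.6]).round(1))
E
```

```text
clock: 31.5
tool_pos: [0.5732, 0.0234, 0.1837]
tool_rot: [0.991, 1.352, -1.018]
ft_force: [-0.3, -1.1, -0.6]
width: 0.0597
now [0.5732 0.0234 0.1837] zyaw -74.01 delta tool [0.0121 0.0613 0.0012] turn 0.0015 F [-0.3 -1.1 -0.6] w 0.0597 t 31.5 q [-0.09  0.49  1.43 -0.    1.25  1.2 ]
[277.9 131. ] [399.8 262.6]
[256.8 131.1] [338.8 262.8]
[278.1 151.4] [400.5 315.7]
[277.7 257.5] [399.4 591.5]
```

View pics/w5.png

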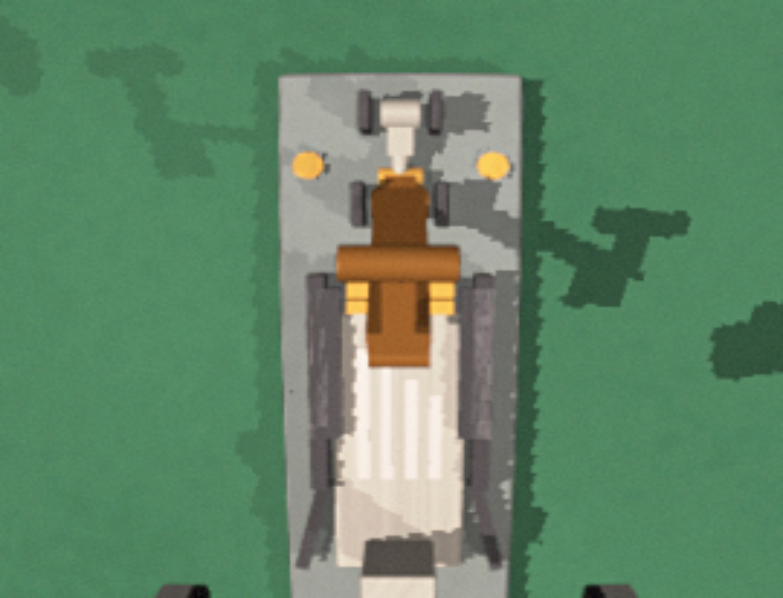

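Plate seated against the brass block under the raised clip. The bar is at (399,263) in the crop, exactly as predicted.

```bash
python3 -m pendant '0 0.03 0.001 0;0 0.03 0 0;0.02 0 0 0;0.02 0 0 0;0.02 0 0 0;0.012 0 0 0;0.008 0 0 0;0 0 0 0;0 0 0 0;0 0 0 0' 0.3; python3 - <<'E'
from h import *
delta(HW(.0677,0,.092),HY-90);print(state()[2].round(4))
E
```

```text
clock: 32.55
tool_pos: [0.6311, 0.0391, 0.1002]
tool_rot: [0.992, 1.35, -1.017]
ft_force: [-0.0, 0.2, 0.9]
width: 0.0598
now [0.6311 0.0391 0.1002] zyaw -74.07 delta tool [0.0082 0.0011 0.0003] turn 0.0006 F [-0.   0.2  0.9] w 0.0598 t 32.55 q [-0.06  0.67  1.35 -0.    1.15  1.23]
[[-0.0262  0.9612  0.2745]
 [ 0.001   0.2746 -0.9615]
 [-0.9997 -0.0249 -0.0082]]
```

```bash
python3 -m pendant '0.004 0.001 0 0;0.004 0 0 0;0.001 0 0 0;0 0 0 0;0 0 0 0;0 0 0 0;0 0 0 0;0 0 0 0;0 0 0 0;0 0 0 0' 0.3;  python3 -m pendant '0 0 0 0;0 0 0 0;0 0 0 0;0 0 0 0;0 0 0 0;0 0 0 0;0 0 0 0;0 0 0 0;0 0 0 0;0 0 0 0' 0.75 40; python3 - <<'E'
from h import *
delta(HW(.0677,0,.092),HY-90)
E
```

```text
clock: 33.55
tool_pos: [0.6331, 0.0393, 0.0929]
tool_rot: [0.994, 1.347, -1.015]
ft_force: [0.6, 0.3, 0.2]
width: 0.0597
clock: 34.55
tool_pos: [0.6327, 0.0408, 0.0933]
tool_rot: [0.995, 1.348, -1.014]
ft_force: [-0.5, 1.1, 0.7]
width: 0.0264
now [0.6327 0.0408 0.0933] zyaw -74.06 delta tool [ 0.0014 -0.0011  0.0014] turn 0.0007 F [-0.5  1.1  0.7] w 0.0264 t 34.55 q [-0.06  0.68  1.35  0.    1.13  1.23]
```

```bash
python3 -m pendant '0.001 -0.0041 0 0;0.0013 -0.004 0 0;0.0014 -0.004 0 0;0.0017 -0.0039 0 0;0.0018 -0.0038 0 0;0.0021 -0.0037 0 0;0.0022 -0.0036 0 0;0.0024 -0.0035 0 0;0.0026 -0.0034 0 0;0.0027 -0.0032 0 0'; python3 - <<'E'
from h import *
delta(HW(.0304,0,.088-.0129),HY-90)
E
```

```text
clock: 35.55
tool_pos: [0.6145, 0.0354, 0.0866]
tool_rot: [1.022, 1.309, -0.977]
ft_force: [-0.2, 3.4, 9.2]
width: 0.0263
now [0.6145 0.0354 0.0866] zyaw -74.08 delta tool [ 0.0109 -0.0198  0.0012] turn 0.0004 F [-0.2  3.4  9.2] w 0.0263 t 35.55 q [-0.07  0.63  1.48  0.02  1.01  1.21]
```

```bash
python3 -m pendant '0.0022 -0.0037 0 0;0.0023 -0.0036 0 0;0.0025 -0.0036 0 0;0.0026 -0.0035 0 0;0.0028 -0.0034 0 0;0.0029 -0.0033 0 0;0.003 -0.0032 0 0;0.003 -0.003 0 0;0.003 -0.003 0 0;0 0 0 0'; python3 - <<'E'
from h import *
delta(HW(.0304,0,.088-.0135),HY-90);print(state()[2].round(3))
E
```

```text
clock: 36.55
tool_pos: [0.5879, 0.0279, 0.0662]
tool_rot: [1.028, 1.297, -0.967]
ft_force: [-0.3, 0.1, 0.2]
width: 0.0267
now [0.5879 0.0279 0.0662] zyaw -74.06 delta tool [-0.0079  0.0086  0.0013] turn 0.0008 F [-0.3  0.1  0.2] w 0.0267 t 36.55 q [-0.09  0.61  1.59  0.02  0.9   1.19]
[[ 0.046  0.96   0.275]
 [ 0.011  0.274 -0.962]
 [-0.999  0.047  0.002]]
```

```bash
python3 -m pendant '0.0016 -0.0014 0 0;0.0016 -0.0014 0 0;0.0016 -0.0013 0 0;0.0017 -0.0013 0 0;0.0017 -0.0012 0 0;0.0017 -0.0012 0 0;0.0018 -0.0012 0 0;0 0 0 0;0 0 0 0;0 0 0 0'; python3 - <<'E'
from h import *
delta(HW(.0118,0,.0654-.0135),HY-90);print(state()[2].round(3))
E
```

```text
clock: 37.55
tool_pos: [0.5768, 0.0247, 0.0506]
tool_rot: [1.025, 1.303, -0.971]
ft_force: [-0.9, 0.7, -0.6]
width: 0.0262
now [0.5768 0.0247 0.0506] zyaw -74.05 delta tool [-0.0013  0.0012  0.0013] turn 0.0009 F [-0.9  0.7 -0.6] w 0.0262 t 37.55 q [-0.1   0.61  1.63  0.02  0.86  1.18]
[[ 0.039  0.961  0.275]
 [ 0.011  0.275 -0.962]
 [-0.999  0.041  0.   ]]
```

```bash
python3 - <<'E'
from h import *
delta(HW(.0118,0,.0654-.0135),HY-90)
r=bot.get_image("side");a=r["image"][150:270,200:360];cv2.imwrite("pics/s6.png",cv2.resize(a,None,fx=5,fy=5,interpolation=cv2.INTER_CUBIC)[:,:,::-1])
for P in(HW(.0106,.014,.0641),HW(.0106,-.014,.0641),HW(.085,0,.024),HW(-.048,0,.054)): print(((proj(r,P)-[200,150])*5).round())
E
```

```text
now [0.5768 0.0247 0.0506] zyaw -74.05 delta tool [-0.0013  0.0012  0.0013] turn 0.0009 F [-0.9  0.7 -0.6] w 0.0262 t 37.55 q [-0.1   0.61  1.63  0.02  0.86  1.18]
[383. 264.]
[403. 232.]
[257. 281.]
[506. 290.]
```

View pics/s6.png

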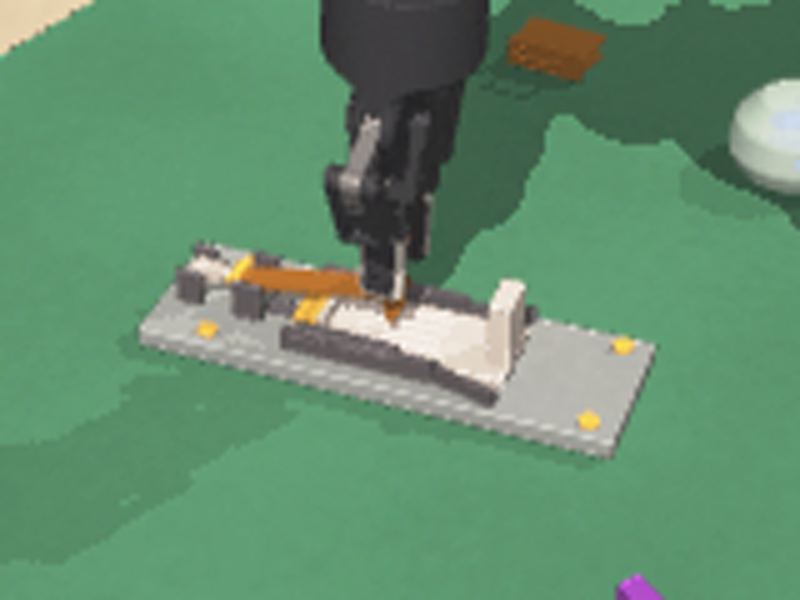

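The side view shows the clip held by the bar, its nose a few mm over the plate, with the plate against the block. I'll ease it down.

```bash
python3 -m pendant '0.001 -0.0005 0.0005 0;0.001 -0.0005 0.0005 0;0.001 -0.0005 0 0;0.001 -0.0004 0 0;0.001 -0.0004 0 0;0 0 0 0;0 0 0 0;0 0 0 0;0 0 0 0;0 0 0 0'; python3 - <<'E'
from h import *
delta(HW(.0073,0,.0562-.0135),HY-90)
E
```

```text
clock: 38.6
tool_pos: [0.5737, 0.0238, 0.0444]
tool_rot: [1.024, 1.306, -0.972]
ft_force: [-1.1, 1.7, -1.4]
width: 0.0263
now [0.5737 0.0238 0.0444] zyaw -74.05 delta tool [ 0.0017 -0.0002  0.0012] turn 0.0009 F [-1.1  1.7 -1.4] w 0.0263 t 38.6 q [-0.1   0.62  1.64  0.02  0.85  1.18]
```

```bash
python3 -m pendant '0.0006 -0.0002 0 0;0.0006 -0.0002 0 0;0.0006 -0.0002 0 0;0 0 0 0;0 0 0 0;0 0 0 0;0 0 0 0;0 0 0 0;0 0 0 0;0 0 0 0'; python3 - <<'E'
from h import *
delta(HW(.0073,0,.0562-.0135),HY-90)
E
```

```text
clock: 39.6
tool_pos: [0.5729, 0.0236, 0.0425]
tool_rot: [1.024, 1.306, -0.973]
ft_force: [-1.5, 0.2, -1.8]
width: 0.0267
now [0.5729 0.0236 0.0425] zyaw -74.04 delta tool [-0.0002  0.0007  0.0013] turn 0.0011 F [-1.5  0.2 -1.8] w 0.0267 t 39.6 q [-0.1   0.62  1.64  0.02  0.84  1.18]
```

```bash
python3 -m pendant '0.0006 -0.0002 0 0;0.0006 -0.0002 0 0;0.0006 -0.0002 0 0;0 0 0 0;0 0 0 0;0 0 0 0;0 0 0 0;0 0 0 0;0 0 0 0;0 0 0 0'; python3 - <<'E'
from h import *
delta(HW(.0073,0,.0562-.0135),HY-90)
E
```

```text
clock: 40.6
tool_pos: [0.5729, 0.0236, 0.0424]
tool_rot: [1.025, 1.304, -0.971]
ft_force: [-3.6, 2.1, 2.1]
width: 0.0266
now [0.5729 0.0236 0.0424] zyaw -74.04 delta tool [-0.0003  0.0008  0.0013] turn 0.0011 F [-3.6  2.1  2.1] w 0.0266 t 40.6 q [-0.1   0.62  1.65  0.02  0.84  1.18]
```

The nose is on the plate: motion stopped, Fz went from -1.8 to +2.1, and the height matches angle 0.08. Letting go now.

```bash
python3 -m pendant '0 0 0 0;0 0 0 0;0 0 0 0;0 0 0 0;0 0 0 0;-0.01 0 0 0;-0.03 0 0 0;-0.04 0 0 0;-0.04 0 0 0;-0.02 0 0 0' 0.35; python3 - <<'E'
from h import *
delta(HW(.007,0,.15),HY-90)
r=bot.get_image("wrist");cv2.imwrite("pics/w7.png",cv2.resize(r["image"],(784,588))[:,:,::-1])
for n,P in dict(bar=HW(.0074,0,.056),front=HW(.045,.017,.025),tab=HW(-.048,0,.054)).items(): print(n,(proj(r,P,1)*1.4).round(1))
E
```

```text
clock: 41.6
tool_pos: [0.5673, 0.0211, 0.1866]
tool_rot: [1.024, 1.305, -0.973]
ft_force: [0.3, -0.3, 0.3]
width: 0.0554
now [0.5673 0.0211 0.1866] zyaw -74.06 delta tool [0.0368 0.0051 0.0005] turn 0.0008 F [ 0.3 -0.3  0.3] w 0.0554 t 41.6 q [-0.11  0.44  1.51  0.02  1.16  1.18]
bar [386.4 281.1]
front [361.2 217.3]
tab [386.4 363.8]
```

View pics/w7.png

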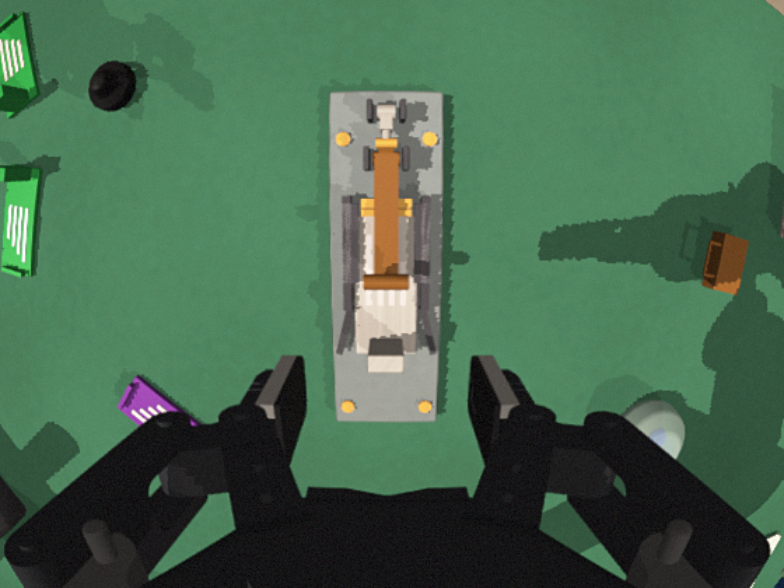

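The clip is shut on the plate, bar at (386,282) against 281 predicted. The tab is at (386,362) and the bystanders haven't moved. One close-up of the contact with the stop.

```bash
python3 - <<'E'
from h import *
r=bot.get_image("wrist")
cv2.imwrite("pics/w8.png",cv2.resize(r["image"][130:215,235:317],None,fx=7,fy=7,interpolation=cv2.INTER_CUBIC)[:,:,::-1])
E
```

```text
(no output)
```

View pics/w8.png

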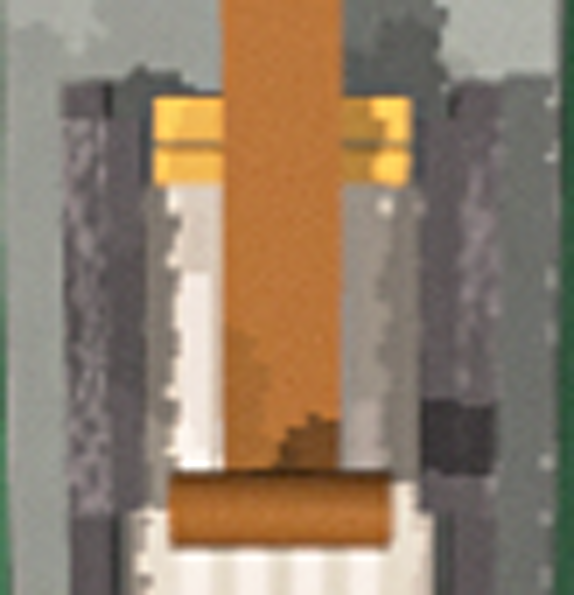

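The plate's front edge meets the brass face at row 185 with no gap, and the clip's bar lies square. Handing in.

```bash
python3 -c "
from bench import bot
print(bot.job_done())"
```

```text
the job is handed in; nothing more can be done
None
```

I handed the job in at about 42 s on the robot's clock, with the plate clamped under the clip and its front edge against the stop. The hand-in reports no verdict.

- **Clip up:** I lifted the clip by its crossbar to its upper limit, let go, and a picture showed it staying up.
- **Plate to the stop:** I carried the steel plate by its tab and slid it under the lips to the brass block. At the final press the wrist read 9.3 N along the channel.
- **Clip down:** I lowered the clip by the bar until the nose touched the plate. The vertical force went from −1.8 to +2.1 N, at the height expected for the clip shut on the plate. Then I let go and backed off.

**Last checks:** In the final pictures there is no visible gap between the plate and the brass block. The bar and tab were within about 2 pixels of where they should be, and the gripper was clear. The ink cap, bulldog clip and paperweight look unmoved by eye; I did not measure them.

**Less certain:**
- **Press on the stop:** the figure of about 7 N is an inference. It is the 9.3 N reading less an estimated 2 N or so of sliding friction, because the gripper was also pushing down on the plate with about 9 N.
- **Tool tilt:** the tool leaned 1 to 3° off vertical during the contact moves, and I could not correct that. I judged the plate flat from pictures taken from above.

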